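# Open the filter hatch of a bench dust extractor

## Task

Switch off the dust extractor with its rocker switch, then open its filter hatch for a filter check: press gently on the ribbed thumb pad at the free edge of the wide slotted hatch until it has gone in to its stop, let go, and let it spring open by itself. Leave it standing fully open and do not push it back. Do not open the narrow accessory hatch beside it, and leave everything lying on the extractor and the bench where it is; pick nothing up.

Things in the scene. Friction and masses are not known exactly. Their poses are not given: they have to be found in the camera images.
- extractor: compact bench dust extractor, 340 x 340 mm on plan, 210 mm tall, fixed: black tub, grey head. Origin at the centre of its underside; x points from its front (control strip with switch and dial, on the robot's side) to its rear (motor cover), y to its left, z up. Its top is flat, 210 mm up, but for a suction dial 18 mm high, 130 mm in front of and 115 mm to the right of the centre.
- power_switch (a joint): black rocker switch, 42 mm long (extractor's x), 26 mm wide (y), centred 130 mm in front of and 95 mm to the left of the extractor's centre. 0 rad = on: the half nearer the front stands up, its end about 10 mm above the top. 0.32 = off: that half pushed down level, about 3 mm above the top. Pivots at its middle, takes 1 to 3 N, snaps over half-way and stays.
- switch_press (a point): point on the upper face of the rocker's raised (front) half, 16 mm from the rocker's pivot; press straight down here. It moves down some 5 mm as the switch goes off.
- filter_hatch (a joint): angle of the wide filter hatch, lid 150 mm wide (y), 128 mm deep (x), four black slots, hinge at its rear edge. 0 to 0.012 rad = shut, flush; -0.036 = pressed in to its stop; 1.30 = fully open. Push-push latch: pressed in to its stop (4 to 5 mm at the press point, 2 to 3 N) and let go, it swings up in 2 s on a damped hinge, behind the leaving finger, and stays; pushed shut it latches again.
- filter_hatch_press (a point): point 1 mm above the filter hatch's upper face: the middle of the black ribbed thumb pad, 18 mm behind the middle of the free (front) edge and 110 mm in front of the hinge. Press straight down; the lid's edge then rises through an arc of 128 mm about the hinge.
- filter_hatch_hinge (a point): middle of the filter hatch's hinge line, level with the top; the line runs along the extractor's y.
- accessory_hatch (a joint): angle of the narrow accessory hatch, 80 mm wide and 128 mm deep, plain without slots, 140 mm to the right of the filter hatch's middle, with the same latch and thumb pad. 0 to 0.012 = shut. It stays shut.
- accessory_hatch_press (a point): middle of the thumb pad of the accessory hatch. Not to be pressed.
- pencil: flat wooden carpenter's pencil, 8 x 110 x 8 mm, loose on the control strip. Origin at the centre of its underside. Leave it.
- tape_roll: roll of paper tape, 92 mm across, 24 mm high, loose on the motor cover. Leave it.
- corbel: small carved wooden block, 50 x 110 mm, 44 mm high, loose on the motor cover. Leave it.
- pen_tin: dark steel tin of pens and a steel rule, 84 mm across, 110 mm tall (pens up to 180 mm), on the bench to the right. Leave it.
- glue_bottle: white glue bottle, 60 mm across, 150 mm tall, on the bench to the right. Leave it.
- cup: white cup, 76 mm across, 85 mm tall, on the bench to the right. Leave it.
- hammer: claw hammer lying on the bench to the left of the extractor. Leave it.

How it is judged:
On the way, in this order (a step that is already met when the one before it is completed fails the run):
1. the extractor is switched off (rocker past 0.25 rad) (value of joint power_switch above 0.25 rad), for 0.2 s.
2. the filter hatch is pressed in beyond flush (below -0.018 rad, about 2 mm) (value of joint filter_hatch below -0.018 rad), for 0.05 s.
3. the filter hatch has sprung up past 1.15 rad and stays there for 0.8 s (value of joint filter_hatch above 1.15 rad), for 0.8 s.
At the end, for the whole second after the job is handed in: the rocker is off (past 0.25 of 0.32 rad), the filter hatch stands open past 1.15 rad (of 1.30) and still, the accessory hatch is shut and flush (within 0.02 rad), nothing else disturbed (value of joint power_switch above 0.25 rad and value of joint filter_hatch above 1.15 rad and velocity of joint filter_hatch between -0.1 and 0.1 rad/s and value of joint accessory_hatch between -0.01 and 0.02 rad); the robot touches nothing.
It fails at once if the filter hatch is released while the extractor is still on (value of joint filter_hatch above 0.05 rad and value of joint power_switch below 0.16 rad).
It fails at once if the accessory hatch is pressed in or opened (value of joint accessory_hatch below -0.02 rad or value of joint accessory_hatch above 0.04 rad).
It fails at once if the hatch or the switch is struck or pressed with more than 40 N (contact force between any of the arm, the fingers and filter_hatch above 40 N or contact force between the fingers and power_switch above 40 N).
It fails at once if the popped hatch is held or carried by the fingers instead of springing open by itself, or is pushed back towards shut ((value of joint filter_hatch above 0.95 rad and contact force between the fingers and filter_hatch above 1 N) or (value of joint filter_hatch between 0.25 and 1.1 rad and velocity of joint filter_hatch below -0.3 rad/s)).
It fails at once if a thing lying on the extractor or the bench is moved by more than 25 mm or lifted (distance of any of pencil, tape_roll, corbel, pen_tin, glue_bottle, cup, hammer from where it was at the start of the episode above 0.025 m).
It also fails if it takes over 40 s, if anything falls off the work surface, if the arm or the gripper's body presses on something with over 40 N, if the wrist force passes 120 N, or if a joint passes its speed limit or range.

## Robot

A 7-joint arm with a two-finger parallel gripper is mounted at the origin on the work surface. World frame = base frame: x ahead of the robot, y to its left, z up, the work surface at z = 0. Lengths are in m, angles in rad, forces in N, time in s.
With the tool pointing down it reaches from about 0.4 to 0.9 m from the base axis. Payload 5.5 kg.
Tool frame: the origin (TCP) lies at the very end of the fingers, on their centre line; the grasp point (between the pads) lies 19 mm behind it; y points along the fingers, z is the direction in which the jaws open and shut, and the axes are right-handed (so a half turn about y gives the same grasp; the last joint's range is limited). The gripper opens to 85 mm and grips with 20 to 120 N. Pads are 22 mm wide; open, the fingers measure 114 mm over their backs; the gripper's body (76 mm by 85 mm) begins 54 mm behind the grasp point. The pads swing forward as they close: fully open they stand 13 mm farther back than shut.
Start: joints at [-0.912, 0.501, -0.427, 1.55, 0.221, 1.138, -0.21], TCP at [0.251, 0.6, 0.231] pointing down, gripper open.
Joint ranges: [-2.88, 2.88], [-0.31, 2.03], [-1.54, 1.56], [0.2, 2.42], [-1.41, 4.55], [0.19, 2.02], [-2.57, 2.57]. Speed limits (rad/s): [2.57, 2.57, 3.14, 3.14, 3.14, 3.14, 3.14].

## Interface

Orientations are given as [roll, pitch, yaw] about the fixed x, y, z axes, in that order (R = Rz(yaw) Ry(pitch) Rx(roll)).
In Python, from bench import env, grab_frame gives the robot as it stands.
- The arm moves only by the tool servo_tool, never from a script. Its argument "motion" is a list of rows, each an object of numbers: "x", "y", "z": the shift along the world's x, y, z in cm; "roll": the turn about the world's z in rad; "grip": the opening, from 0 (shut) to 1 (fully open). In form: [{"x": .., "y": .., "z": .., "roll": .., "grip": ..}, ...]. A call has 1 to 8 rows; each row shifts and turns the pose as measured when the row begins; what a row does not reach is not made up. A row lasts 1/8 s, in which the tool goes at most 62.5 mm and 10.7 degrees, less where a joint would pass 70% of its speed; a pose out of reach is approached as far as the arm can. A call is refused whole if a number of a shift passes 6.25 or a number of a turn 0.188, either way. A call with a gripper value outside its range is refused whole. The fingers move at their own pace and stop on an object; the grip force is fixed at half the most. Time passes only in rows, so rows that do not move let the fingers close. It gives the time, the measured TCP pose, the force and the opening at its end, in the units of the state.
- env.state(): the state, without advancing time (a new reading comes with each control period).
- grab_frame(name): name is "scene" or "top" or "wrist"; returns a dict with "pixels" (384x512x3 uint8, red, green, blue), "depth" (384x512 float32, m along the optical axis (not along the pixel's ray), 0 where there is no reading), "vfov" (degrees; the focal length in pixels is half the picture's height over the tangent of half this angle, whatever the lens; pixels are square), "cx", "cy" (the principal point, pixels), "world_to_cam" (4x4, takes a point from world to camera coordinates). Camera axes: x right, y down, z forward; pixel columns grow to the right and rows downward; lengths in m; the calibration is good to about 2 mm. A picture is of the moment at which its call begins.
- env.job_done(): hands the job in, once; it reports no verdict.
The state is a dict: "time_s": time; "joint_pos": joint angles; "joint_velocities": joint speeds; "joint_torque": joint torques, N m; "tcp_pos": TCP position; "tcp_rot": TCP orientation; "contact_force": force on the tool from outside, world axes, zero at the start; "torque": the same for the moment, N m; "finger_gap": opening from 0.0 (shut) to 1.0 (fully open).
Only numpy, scipy, OpenCV 4.12 (cv2) and the standard library are available. Lean on these libraries where they do the work, as an engineer would, in place of code of your own. Each camera call takes 0.05 s, during which the arm holds its last target.

## Working session

There is one attempt and no reset: what is moved stays moved. The work goes in short steps, Python scripts to look and compute and a tool call to move; the robot and the scene stay as the last step left them, time stands still between calls to the robot, and variables do not carry over. Pictures are saved under pics/ and viewed, and the job is handed in when it is done.

Besides the shell and the picture viewer there is one more tool, called after "Emit:" by a JSON object that holds its "name" and its "arguments", one argument or row to a line. servo_tool: Moves the arm, as the interface text tells. Its arguments: {"type":"object","properties":{"motion":{"type":"array"}},"required":["motion"]}

```bash
mkdir -p pics; cat > h.py <<'E'
import numpy as np,cv2
from bench import env,grab_frame
def K(f):
    h=f["pixels"].shape[0]; F=h/2/np.tan(np.radians(f["vfov"])/2); return F
def cloud(f):
    d=f["depth"];v,u=np.mgrid[:d.shape[0],:d.shape[1]];F=K(f)
    P=np.stack([(u-f["cx"])/F*d,(v-f["cy"])/F*d,d],-1)
    T=np.linalg.inv(f["world_to_cam"]); W=P@T[:3,:3].T+T[:3,3]; W[d==0]=np.nan; return W
def proj(f,p):
    T=f["world_to_cam"];c=T[:3,:3]@np.array(p)+T[:3,3];F=K(f);return c[0]/c[2]*F+f["cx"],c[1]/c[2]*F+f["cy"]
E
python3 - <<'E'
from h import *
s=env.state();print(s)
for n in("scene","top"):
    f=grab_frame(n);np.savez("pics/%s0.npz"%n,**f)
    cv2.imwrite(f"pics/{n}0.png",cv2.resize(f["pixels"][:,:,::-1],(800,600)))
E
```

```text
{'time_s': 0.0, 'joint_pos': array([-0.9118276 ,  0.50186682, -0.42675424,  1.55146702,  0.22080589,
        1.13827769, -0.21031436]), 'joint_velocities': array([ 1.41464402e-04, -1.45871296e-03, -3.43642615e-04,  3.08486951e-04,
       -1.36561511e-03, -5.55929418e-05, -8.99982905e-04]), 'joint_torque': array([ 3.92030561e-04, -5.69524527e+01, -5.81583738e+00, -2.80927849e+01,
        1.08261657e-02,  1.22969862e-02,  8.62963930e-06]), 'tcp_pos': array([0.25037913, 0.59908594, 0.2302371 ]), 'tcp_rot': array([-1.57276006e+00,  5.13595765e-05, -3.95754840e-01]), 'contact_force': array([-0.43368601, -0.53502873,  0.01387377]), 'torque': array([ 0.00333509, -0.02402926, -0.03380987]), 'finger_gap': 0.9999001848478691}
```

View pics/scene0.png

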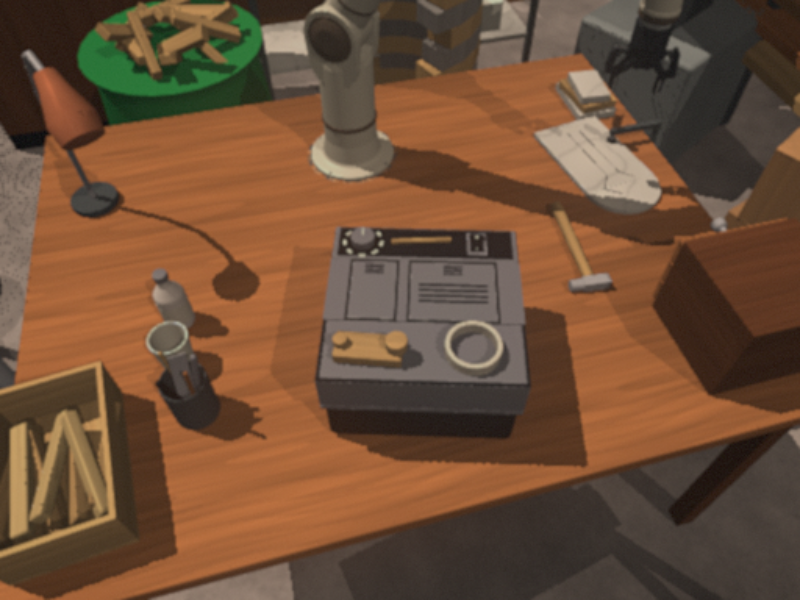

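View pics/top0.png

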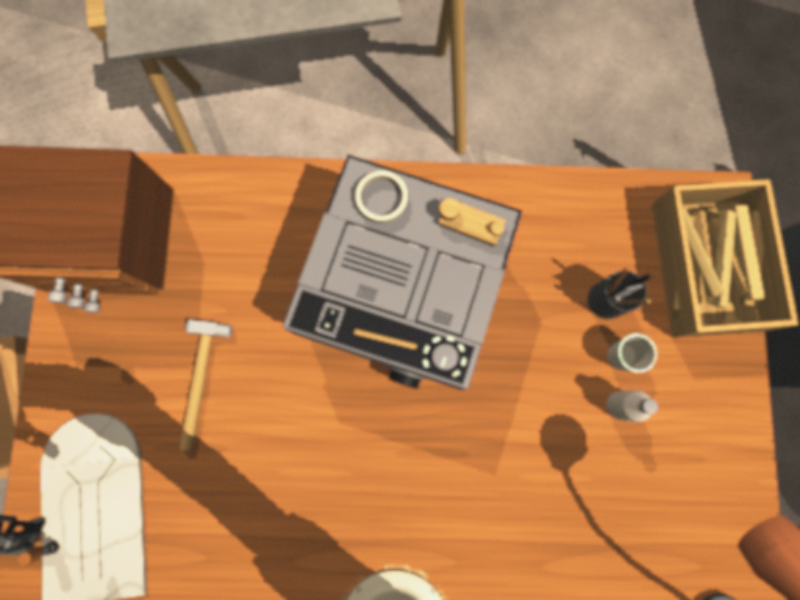

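The top view shows the extractor's corners near (350,157), (520,210), (467,388) and (287,327). The rocker is at (330,320), the filter pad at (367,292) and the accessory pad at (442,317). Next I'll fit the extractor's pose from depth.

```bash
python3 - <<'E'
from h import *
for n in("top","scene"):
    f=dict(np.load(f"pics/{n}0.npz")); W=cloud(f)
    m=(np.abs(W[...,2]-0.21)<0.012)&(W[...,0]>0.3)&(W[...,0]<1.0)&(np.abs(W[...,1])<.4)
    k,l,st,_=cv2.connectedComponentsWithStats(m.astype(np.uint8)); i=1+st[1:,4].argmax(); m=l==i
    P=W[m]; print(n,m.sum(),np.median(P[:,2]))
    r=cv2.minAreaRect(P[:,:2].astype(np.float32)); print(r,cv2.boxPoints(r))
    for (u,v) in ([(330,320),(367,292),(442,317),(445,355),(385,340)] if n=="top" else [(478,243),(453,270),(374,268),(362,240),(420,240)]):
        print((u,v),np.round(W[round(v*.64),round(u*.64)],4))
f=dict(np.load("pics/top0.npz"))["pixels"][150:265,170:340,::-1]
cv2.imwrite("pics/topc.png",cv2.resize(f,None,fx=4.5,fy=4.5,interpolation=cv2.INTER_CUBIC))
E
```

```text
top 12654 0.20896419495837704
((0.6668553948402405, 0.0005763620138168335), (0.3406151235103607, 0.3397851586341858), 73.15715026855469) [[ 0.4549045  -0.11319956]
 [ 0.7801139  -0.2116515 ]
 [ 0.8788063   0.11435229]
 [ 0.5535969   0.21280423]]
(330, 320) [0.5677 0.1268 0.2114]
(367, 292) [0.6197 0.0637 0.2098]
(442, 317) [ 0.579  -0.0695  0.2091]
(445, 355) [ 0.5118 -0.0746  0.2279]
(385, 340) [0.5343 0.0303 0.2156]
scene 10986 0.21191490648571404
((0.6678183078765869, 0.000409543514251709), (0.3404773771762848, 0.3435823321342468), 73.14704895019531) [[ 0.45405024 -0.11271265]
 [ 0.78287643 -0.2123228 ]
 [ 0.8815864   0.11353174]
 [ 0.5527602   0.21314189]]
(478, 243) [0.5751 0.1305 0.2154]
(453, 270) [0.6214 0.0679 0.2115]
(374, 268) [ 0.5854 -0.0694  0.2164]
(362, 240) [ 0.5266 -0.0754  0.2301]
(420, 240) [0.5398 0.0301 0.2149]
```

```bash
sleep 1
```

```text
(no output)
```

View pics/topc.png

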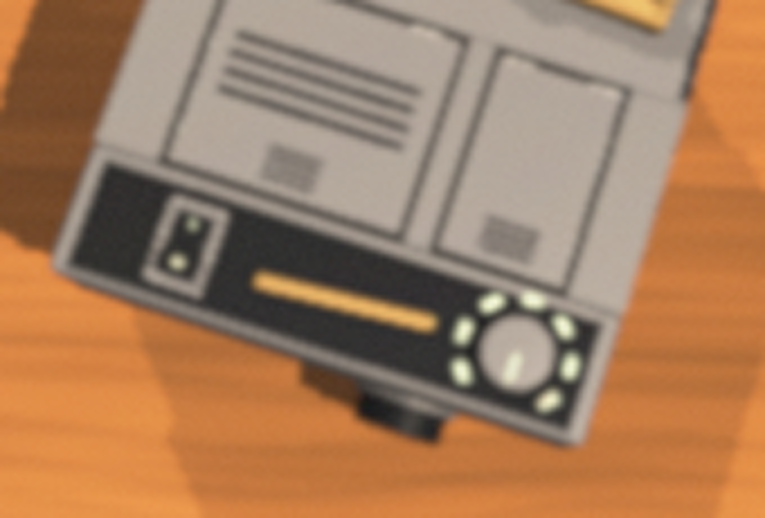

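```bash
python3 - <<'E'
from h import *
f=dict(np.load("pics/top0.npz"));W=cloud(f)
c=np.array([.6672,.0005]);a=np.radians(73.15-90);ex=np.array([np.cos(a),np.sin(a)]);ey=np.array([-ex[1],ex[0]])
print(a)
for n,(u,v) in dict(rocker=(188,243),pad=(292,169),accpad=(510,239),pen1=(258,281),pen2=(433,322),dial=(517,352),lidFL=(166,160),lidFR=(402,235)).items():
    w=W[round(v/4.5+150),round(u/4.5+170)]; 
    F=K(f);T=np.linalg.inv(f["world_to_cam"]);r=T[:3,:3]@np.array([((u/4.5+169.5)-f["cx"])/F,((v/4.5+149.5)-f["cy"])/F,1]);o=T[:3,3]
    p=o+r*(0.212-o[2])/r[2]
    d=p[:2]-c;print(n,np.round(p,4),"ext",np.round([d@ex,d@ey],4),w[2].round(4))
print("sw",c-.146*ex+.095*ey)
E
```

```text
-0.29408797896104444
rocker [0.5718 0.1262 0.212 ] ext [-0.1278  0.0926] 0.212
pad [0.6191 0.0652 0.212 ] ext [-0.0648  0.048 ] 0.2089
accpad [ 0.5796 -0.0689  0.212 ] ext [-0.0637 -0.0918] 0.2091
pen1 [0.5498 0.083  0.212 ] ext [-0.1363  0.0449] 0.2177
pen2 [ 0.5278 -0.0232  0.212 ] ext [-0.1265 -0.0631] 0.208
dial [ 0.5111 -0.0742  0.212 ] ext [-0.1277 -0.1167] 0.2277
lidFL [0.6225 0.1421 0.212 ] ext [-0.0839  0.1226] 0.2079
lidFR [ 0.5803 -0.0031  0.212 ] ext [-0.0822 -0.0287] 0.2094
sw [0.55500561 0.13374195]
```

Emit:
{"name": "servo_tool", "arguments": {
  "motion": [
    {"x": 0, "y": 0, "z": 6, "roll": 0.05, "grip": 0},
    {"x": 2.5, "y": -3.9, "z": 2, "roll": 0.05, "grip": 0},
    {"x": 2.5, "y": -3.9, "z": 0, "roll": 0, "grip": 0},
    {"x": 2.5, "y": -3.9, "z": 0, "roll": 0, "grip": 0},
    {"x": 2.5, "y": -3.9, "z": 0, "roll": 0, "grip": 0},
    {"x": 2.5, "y": -3.9, "z": 0, "roll": 0, "grip": 0},
    {"x": 2.5, "y": -3.9, "z": 0, "roll": 0, "grip": 0},
    {"x": 2.5, "y": -3.9, "z": 0, "roll": 0, "grip": 0}
  ]
}}

```text
time_s: 1.1
tcp_pos: [0.4244, 0.3187, 0.3082]
tcp_rot: [-1.578, 0.003, -0.283]
contact_force: [1.3, 0.0, -0.0]
finger_gap: -0.002
```

Emit:
{"name": "servo_tool", "arguments": {
  "motion": [
    {"x": 2.6, "y": -3.7, "z": 0},
    {"x": 2.6, "y": -3.7, "z": 0},
    {"x": 2.6, "y": -3.7, "z": -1},
    {"x": 2.6, "y": -3.7, "z": -2},
    {"x": 2.3, "y": -3.2, "z": -2},
    {"x": 0, "y": 0, "z": 0}
  ]
}}

```text
$.motion[0]: bad value
```

```bash
python3 - <<'E'
from h import *
f=grab_frame("wrist");s=env.state();print(s["time_s"],s["tcp_pos"],s["tcp_rot"],s["contact_force"])
im=f["pixels"][:,:,::-1].copy()
print([proj(f,p) for p in [s["tcp_pos"],[.555,.1337,.218],[.619,.066,.211]]])
cv2.imwrite("pics/w1.png",cv2.resize(im,(800,600)))
E
```

```text
1.15 [0.42917075 0.31144175 0.30794378] [-1.58232018e+00  5.46975261e-05 -2.92143499e-01] [ 2.4734179  -4.90420961 -0.79958712]
[(np.float64(242.78848048402787), np.float64(254.0442011703537)), (np.float64(121.53250700763911), np.float64(351.71179110810317)), (np.float64(94.01896486784065), np.float64(399.6652234776518))]
```

View pics/w1.png

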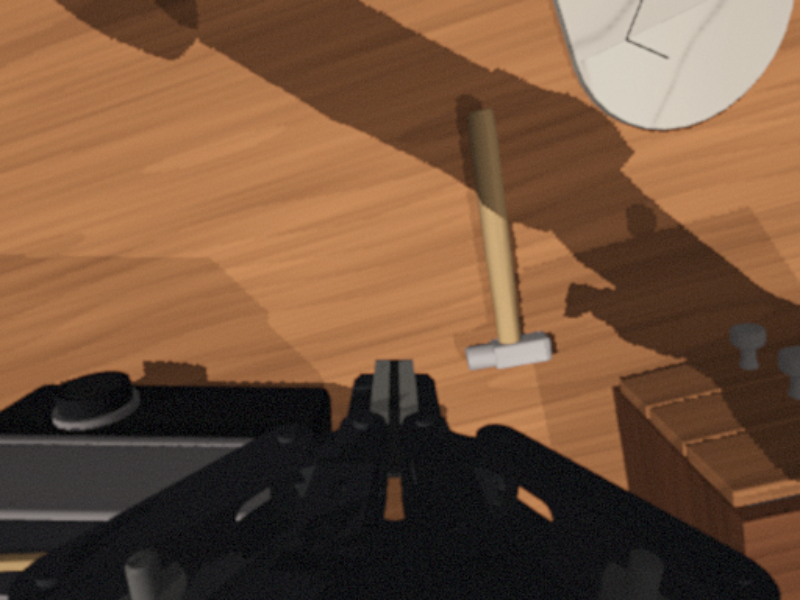

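The wrist view shows the shut fingertips at about (395,370), the hammer on the bench and the extractor at lower left. The move was refused because every row needs all its keys, so I'll resend it in full.

Emit:
{"name": "servo_tool", "arguments": {
  "motion": [
    {"x": 2.5, "y": -3.5, "z": 0, "roll": 0, "grip": 0},
    {"x": 2.5, "y": -3.5, "z": 0, "roll": 0, "grip": 0},
    {"x": 2.5, "y": -3.5, "z": -1, "roll": 0, "grip": 0},
    {"x": 2.5, "y": -3.5, "z": -2, "roll": 0, "grip": 0},
    {"x": 2.4, "y": -3.4, "z": -2, "roll": 0, "grip": 0},
    {"x": 0, "y": 0, "z": 0, "roll": 0, "grip": 0}
  ]
}}

```text
time_s: 1.9
tcp_pos: [0.5556, 0.1295, 0.2548]
tcp_rot: [-1.584, 0.002, -0.295]
contact_force: [-0.1, 0.5, -0.8]
finger_gap: 0.003
```

```bash
python3 - <<'E'
from h import *
f=grab_frame("wrist");s=env.state();print(s["time_s"],s["tcp_pos"],s["tcp_rot"],s["contact_force"],s["finger_gap"])
im=f["pixels"][:,:,::-1].copy()
print([np.array(proj(f,p))*1.5625 for p in [s["tcp_pos"],[.555,.1337,.218],[.619,.066,.211]]])
cv2.imwrite("pics/w2.png",cv2.resize(im,(800,600)))
E
```

```text
1.95 [0.55502984 0.13211982 0.25575742] [-1.58227657e+00  1.53719847e-03 -2.92406746e-01] [-0.02914346 -0.37863347 -0.73787897] -0.00034809627786274377
[array([401.16266078, 379.54853198]), array([404.22239607, 338.41769856]), array([313.97331777, 477.62177012])]
```

View pics/w2.png

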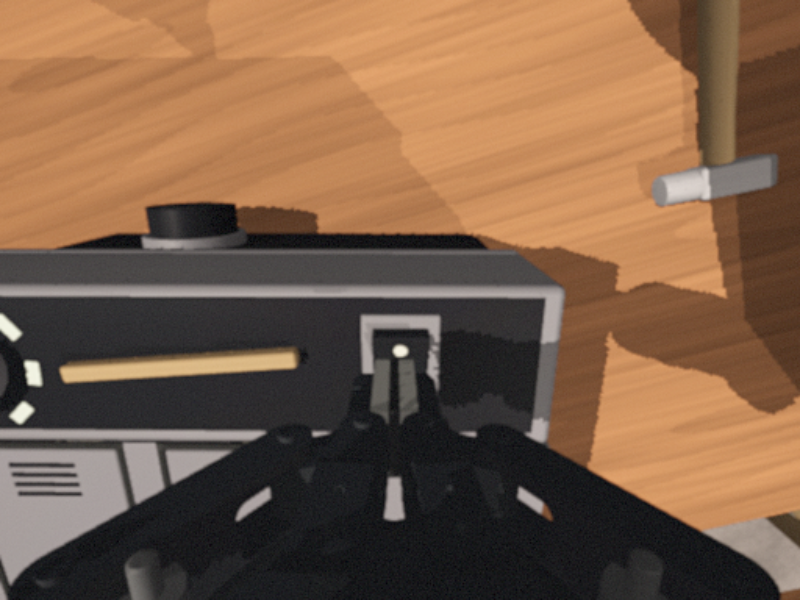

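The rocker (375–430, 330+) with its white dot at (400,351) lies directly under the fingers. The press point projects to (404,338), which fits, so I'm descending.

Emit:
{"name": "servo_tool", "arguments": {
  "motion": [
    {"x": 0, "y": 0.1, "z": -2, "roll": 0, "grip": 0},
    {"x": 0, "y": 0.1, "z": -1, "roll": 0, "grip": 0},
    {"x": 0, "y": 0, "z": -0.4, "roll": 0, "grip": 0},
    {"x": 0, "y": 0, "z": -0.4, "roll": 0, "grip": 0}
  ]
}}

```text
time_s: 2.45
tcp_pos: [0.5542, 0.1395, 0.2188]
tcp_rot: [-1.579, 0.0, -0.287]
contact_force: [-2.7, -0.6, 3.7]
finger_gap: -0.001
```

Emit:
{"name": "servo_tool", "arguments": {
  "motion": [
    {"x": 0, "y": -0.2, "z": -0.3, "roll": 0, "grip": 0},
    {"x": 0, "y": 0, "z": -0.3, "roll": 0, "grip": 0}
  ]
}}

```text
time_s: 2.7
tcp_pos: [0.5545, 0.1382, 0.2135]
tcp_rot: [-1.578, -0.001, -0.286]
contact_force: [-0.5, -0.4, -0.4]
finger_gap: 0.001
```

```bash
python3 - <<'E'
from h import *
s=env.state();print(s["time_s"],s["tcp_pos"],s["contact_force"])
E
```

```text
2.7 [0.55453416 0.13821014 0.21345744] [-0.50240535 -0.40387102 -0.35387126]
```

Emit:
{"name": "servo_tool", "arguments": {
  "motion": [
    {"x": 0, "y": 0, "z": -0.2, "roll": 0, "grip": 0}
  ]
}}

```text
time_s: 2.82
tcp_pos: [0.5547, 0.1383, 0.2128]
tcp_rot: [-1.577, -0.001, -0.286]
contact_force: [-5.6, 0.6, 16.7]
finger_gap: -0.005
```

The force dropped and then hit a hard stop, so the rocker should be off. I'll lift, move toward the pad and check.

Emit:
{"name": "servo_tool", "arguments": {
  "motion": [
    {"x": 0, "y": 0, "z": 2, "roll": 0, "grip": 0},
    {"x": 0, "y": 0, "z": 2.5, "roll": 0, "grip": 0},
    {"x": 2, "y": -2.4, "z": 0, "roll": 0, "grip": 0},
    {"x": 2.2, "y": -2.4, "z": 0, "roll": 0, "grip": 0},
    {"x": 2.2, "y": -2.4, "z": 0, "roll": 0, "grip": 0},
    {"x": 0, "y": 0, "z": 0, "roll": 0, "grip": 0}
  ]
}}

```text
time_s: 3.58
tcp_pos: [0.6213, 0.0635, 0.2603]
tcp_rot: [-1.577, -0.005, -0.286]
contact_force: [-0.8, -1.3, 0.1]
finger_gap: -0.005
```

```bash
python3 - <<'E'
from h import *
f=grab_frame("wrist");s=env.state();print(s["time_s"],s["tcp_pos"],s["tcp_rot"],s["contact_force"],s["finger_gap"])
im=f["pixels"][:,:,::-1].copy()
print([np.array(proj(f,p))*1.5625 for p in [s["tcp_pos"],[.555,.1337,.213],[.619,.066,.211]]])
cv2.imwrite("pics/w3.png",cv2.resize(im,(800,600)))
f=grab_frame("top");g=f["pixels"][150:265,170:340,::-1]
cv2.imwrite("pics/topd.png",cv2.resize(g,None,fx=4.5,fy=4.5,interpolation=cv2.INTER_CUBIC))
E
```

```text
3.625 [0.62039696 0.06560199 0.2602778 ] [-1.57592536 -0.00399673 -0.28339136] [0.44477961 0.15596773 0.12182502] 0.0002799672267002829
[array([399.38433667, 377.83703714]), array([513.3393376 , 144.58058608]), array([398.63777034, 325.32463452])]
```

View pics/w3.png

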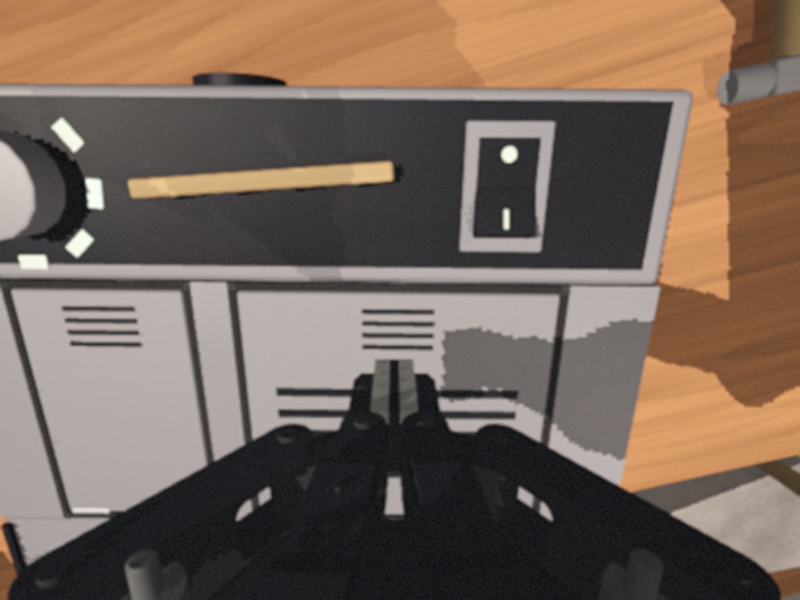

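View pics/topd.png

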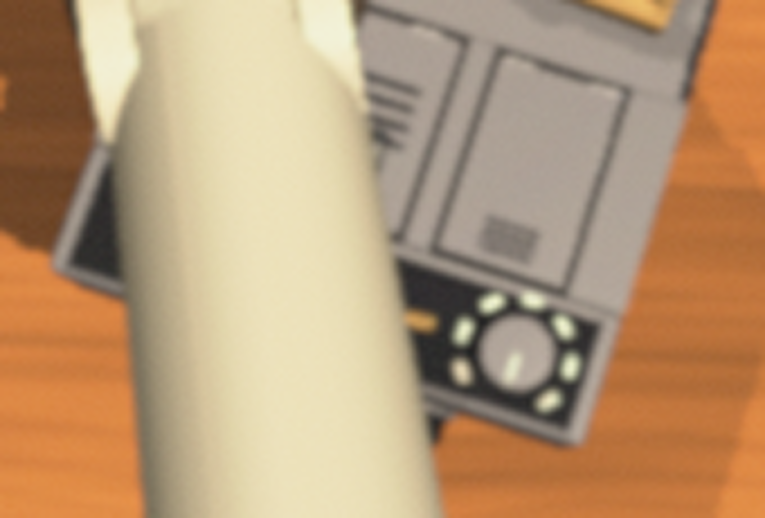

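The pad sits at (398,328) and its projected target at (399,325), so they agree. Next I'll check the rocker's tilt by depth.

```bash
python3 - <<'E'
from h import *
f=grab_frame("wrist");W=cloud(f)
c=np.array([.6672,.0005]);a=-.294;ex=np.array([np.cos(a),np.sin(a)])
for v in (110,128,142,150,158,170,180,190,205,220,230,236,246,260):
    w=W[round(v/1.5625)-1:round(v/1.5625)+2,322:327].reshape(-1,3);w=np.nanmedian(w,0);print(v,w.round(4),((w[:2]-c)@ex).round(4))
E
```

```text
110 [0.539  0.1377 0.2111] -0.1624
128 [0.5461 0.1361 0.2117] -0.1552
142 [0.5513 0.1344 0.2131] -0.1497
150 [0.5543 0.1339 0.2136] -0.1467
158 [0.5572 0.133  0.2138] -0.1437
170 [0.5622 0.1325 0.2134] -0.1387
180 [0.5659 0.1315 0.2138] -0.1349
190 [0.5702 0.1304 0.2137] -0.1305
205 [0.5758 0.1291 0.2151] -0.1248
220 [0.5818 0.1275 0.2168] -0.1185
230 [0.5854 0.1262 0.2184] -0.1147
236 [0.588  0.1255 0.2192] -0.1121
246 [0.5933 0.1256 0.2136] -0.107
260 [0.5999 0.1248 0.2121] -0.1004
```

Emit:
{"name": "servo_tool", "arguments": {
  "motion": [
    {"x": 0, "y": 0, "z": -2.5, "roll": 0, "grip": 0},
    {"x": 0, "y": 0, "z": -1, "roll": 0, "grip": 0},
    {"x": 0, "y": 0, "z": 0, "roll": 0, "grip": 0}
  ]
}}

```text
time_s: 4.1
tcp_pos: [0.6181, 0.072, 0.2256]
tcp_rot: [-1.573, -0.003, -0.275]
contact_force: [-0.2, -0.1, 0.2]
finger_gap: -0.002
```

Depth confirms the rocker is off: the front half is flat at 0.2135 and the rear is up at 0.219. Now I'll correct the y drift and press the pad in small steps.

Emit:
{"name": "servo_tool", "arguments": {
  "motion": [
    {"x": 0, "y": -0.6, "z": -0.5, "roll": 0, "grip": 0},
    {"x": 0, "y": 0, "z": -0.5, "roll": 0, "grip": 0},
    {"x": 0, "y": 0, "z": -0.3, "roll": 0, "grip": 0}
  ]
}}

```text
time_s: 4.47
tcp_pos: [0.6191, 0.0662, 0.2139]
tcp_rot: [-1.572, -0.006, -0.274]
contact_force: [-0.1, -0.6, -0.2]
finger_gap: -0.0
```

Emit:
{"name": "servo_tool", "arguments": {
  "motion": [
    {"x": 0, "y": 0, "z": -0.3, "roll": 0, "grip": 0},
    {"x": 0, "y": 0, "z": -0.2, "roll": 0, "grip": 0}
  ]
}}

```text
time_s: 4.72
tcp_pos: [0.6192, 0.0661, 0.2088]
tcp_rot: [-1.572, -0.007, -0.274]
contact_force: [-1.2, 0.5, 1.7]
finger_gap: -0.003
```

Emit:
{"name": "servo_tool", "arguments": {
  "motion": [
    {"x": 0, "y": 0, "z": -0.2, "roll": 0, "grip": 0},
    {"x": 0, "y": 0, "z": -0.1, "roll": 0, "grip": 0}
  ]
}}

```text
time_s: 4.97
tcp_pos: [0.6193, 0.0661, 0.2062]
tcp_rot: [-1.572, -0.007, -0.274]
contact_force: [-2.8, -1.7, 6.4]
finger_gap: -0.002
```

Emit:
{"name": "servo_tool", "arguments": {
  "motion": [
    {"x": 0, "y": 0, "z": -0.1, "roll": 0, "grip": 0}
  ]
}}

```text
time_s: 5.1
tcp_pos: [0.6194, 0.0662, 0.2061]
tcp_rot: [-1.572, -0.007, -0.274]
contact_force: [-3.7, 0.1, 8.8]
finger_gap: 0.0
```

At the stop, where the force rises with no further travel. Releasing upward and toward the front.

Emit:
{"name": "servo_tool", "arguments": {
  "motion": [
    {"x": 0, "y": 0, "z": 4, "roll": 0, "grip": 0},
    {"x": -2, "y": 0.6, "z": 5, "roll": 0, "grip": 0},
    {"x": -3, "y": 0.9, "z": 4.5, "roll": 0, "grip": 0},
    {"x": -4, "y": 1.2, "z": 3, "roll": 0, "grip": 0},
    {"x": -4, "y": 2, "z": 2, "roll": 0, "grip": 0},
    {"x": -4, "y": 3, "z": 0, "roll": 0, "grip": 0},
    {"x": 0, "y": 5, "z": 0, "roll": 0, "grip": 0},
    {"x": 0, "y": 5, "z": 0, "roll": 0, "grip": 0}
  ]
}}

```text
time_s: 6.1
tcp_pos: [0.4439, 0.243, 0.3964]
tcp_rot: [-1.57, -0.012, -0.284]
contact_force: [0.6, 0.3, 0.2]
finger_gap: 0.001
```

Emit:
{"name": "servo_tool", "arguments": {
  "motion": [
    {"x": 0, "y": 5, "z": 0, "roll": 0, "grip": 0},
    {"x": 0, "y": 5, "z": 0, "roll": 0, "grip": 0},
    {"x": 0, "y": 5, "z": 0, "roll": 0, "grip": 0},
    {"x": 0, "y": 0, "z": 0, "roll": 0, "grip": 0},
    {"x": 0, "y": 0, "z": 0, "roll": 0, "grip": 0},
    {"x": 0, "y": 0, "z": 0, "roll": 0, "grip": 0},
    {"x": 0, "y": 0, "z": 0, "roll": 0, "grip": 0},
    {"x": 0, "y": 0, "z": 0, "roll": 0, "grip": 0}
  ]
}}

```text
time_s: 7.1
tcp_pos: [0.443, 0.3984, 0.3961]
tcp_rot: [-1.569, -0.013, -0.283]
contact_force: [0.2, 0.7, 0.2]
finger_gap: -0.001
```

Emit:
{"name": "servo_tool", "arguments": {
  "motion": [
    {"x": 0, "y": 0, "z": 0, "roll": 0, "grip": 0},
    {"x": 0, "y": 0, "z": 0, "roll": 0, "grip": 0},
    {"x": 0, "y": 0, "z": 0, "roll": 0, "grip": 0},
    {"x": 0, "y": 0, "z": 0, "roll": 0, "grip": 0},
    {"x": 0, "y": 0, "z": 0, "roll": 0, "grip": 0},
    {"x": 0, "y": 0, "z": 0, "roll": 0, "grip": 0},
    {"x": 0, "y": 0, "z": 0, "roll": 0, "grip": 0},
    {"x": 0, "y": 0, "z": 0, "roll": 0, "grip": 0}
  ]
}}

```text
time_s: 8.1
tcp_pos: [0.4433, 0.3978, 0.3965]
tcp_rot: [-1.569, -0.013, -0.284]
contact_force: [-1.3, 0.6, 0.6]
finger_gap: 0.003
```

```bash
python3 - <<'E'
from h import *
s=env.state();print(s["time_s"],s["tcp_pos"],s["contact_force"])
for n in("scene","top"):
    f=grab_frame(n);np.savez(f"pics/{n}1.npz",**f)
    cv2.imwrite(f"pics/{n}1.png",cv2.resize(f["pixels"][:,:,::-1],(800,600)))
E
```

```text
8.1 [0.4432675  0.3978092  0.39645426] [-1.32118645  0.58342698  0.55640911]
```

View pics/scene1.png

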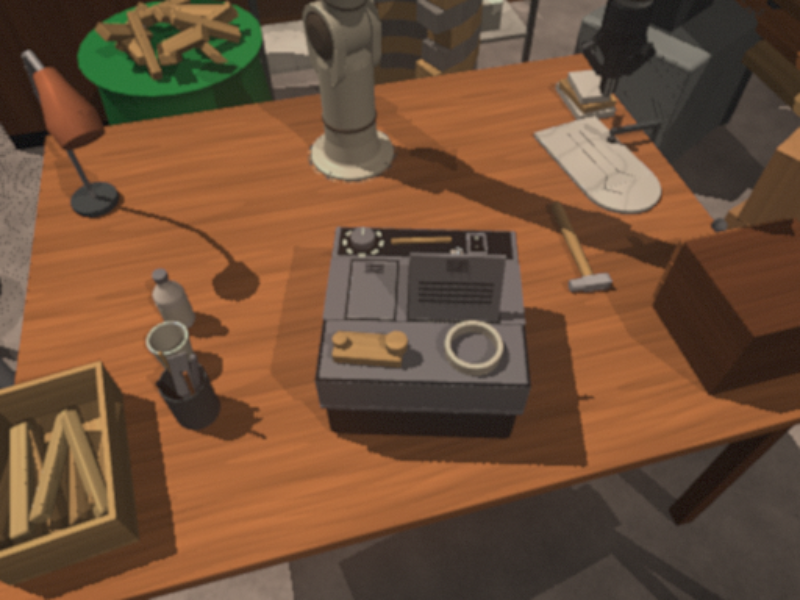

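View pics/top1.png

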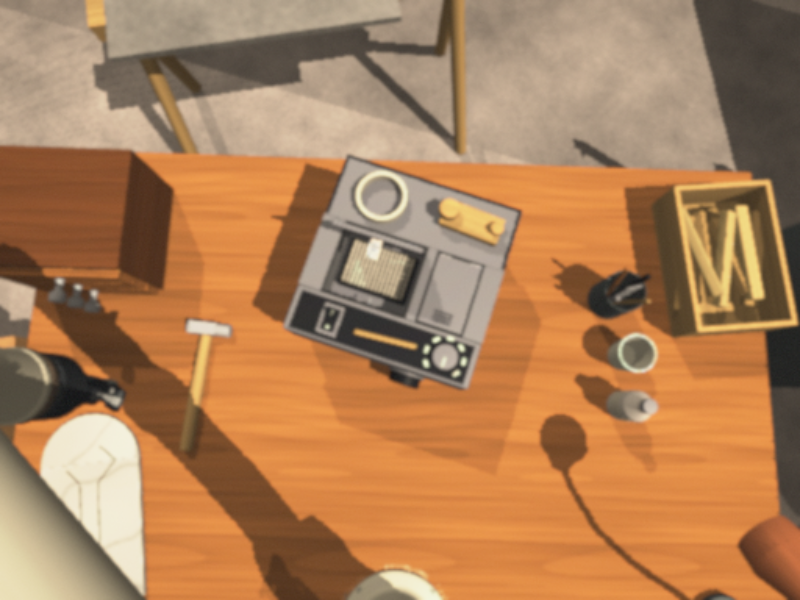

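The hatch stands up: lid at (455,285) in the scene view, filter visible at (380,270) in the top view. Everything else looks unchanged. I'll measure the lid angle, wait a second and measure again.

```bash
cat > ang.py <<'E'
from h import *
def ang(f):
    W=cloud(f);P=W[165:203,265:318].reshape(-1,3);P=P[P[:,2]>.225]
    a=-.294;x=(P[:,:2]-[.6672,.0005])@[np.cos(a),np.sin(a)]
    s,_=np.polyfit(P[:,2],x,1);return len(P),np.arctan2(1,-s),P[:,2].max()
E
python3 -c "
from ang import *
print(ang(dict(np.load('pics/scene1.npz'))))"
```

```text
(1890, np.float64(1.3011037274126365), np.float64(0.3339835979542296))
```

Emit:
{"name": "servo_tool", "arguments": {
  "motion": [
    {"x": 0, "y": 0, "z": 0, "roll": 0, "grip": 0},
    {"x": 0, "y": 0, "z": 0, "roll": 0, "grip": 0},
    {"x": 0, "y": 0, "z": 0, "roll": 0, "grip": 0},
    {"x": 0, "y": 0, "z": 0, "roll": 0, "grip": 0},
    {"x": 0, "y": 0, "z": 0, "roll": 0, "grip": 0},
    {"x": 0, "y": 0, "z": 0, "roll": 0, "grip": 0},
    {"x": 0, "y": 0, "z": 0, "roll": 0, "grip": 0},
    {"x": 0, "y": 0, "z": 0, "roll": 0, "grip": 0}
  ]
}}

```text
time_s: 9.2
tcp_pos: [0.4433, 0.3978, 0.3964]
tcp_rot: [-1.569, -0.013, -0.284]
contact_force: [-0.6, -0.3, 0.2]
finger_gap: 0.003
```

```bash
python3 - <<'E'
from ang import *
f=grab_frame("scene");print(ang(f))
g=dict(np.load("pics/scene0.npz"));d=cv2.absdiff(f["pixels"],g["pixels"]).max(-1);d=cv2.medianBlur(d,5)
cv2.imwrite("pics/diff.png",cv2.resize((d>40).astype(np.uint8)*255,(800,600)))
t0,t1=[cloud(dict(np.load(f"pics/top{i}.npz"))) for i in (0,1)]
for n,(u,v) in dict(acc=(430,290),accpad=(442,317)).items():print(n,t0[round(v*.64),round(u*.64)],t1[round(v*.64),round(u*.64)])
E
```

```text
(1883, np.float64(1.3027006103332464), np.float64(0.33289100987944853))
acc [ 0.62565196 -0.04656211  0.2102299 ] [ 0.62635368 -0.04672698  0.20661599]
accpad [ 0.57898665 -0.06953224  0.20908683] [ 0.57902773 -0.06955151  0.20880679]
```

View pics/diff.png

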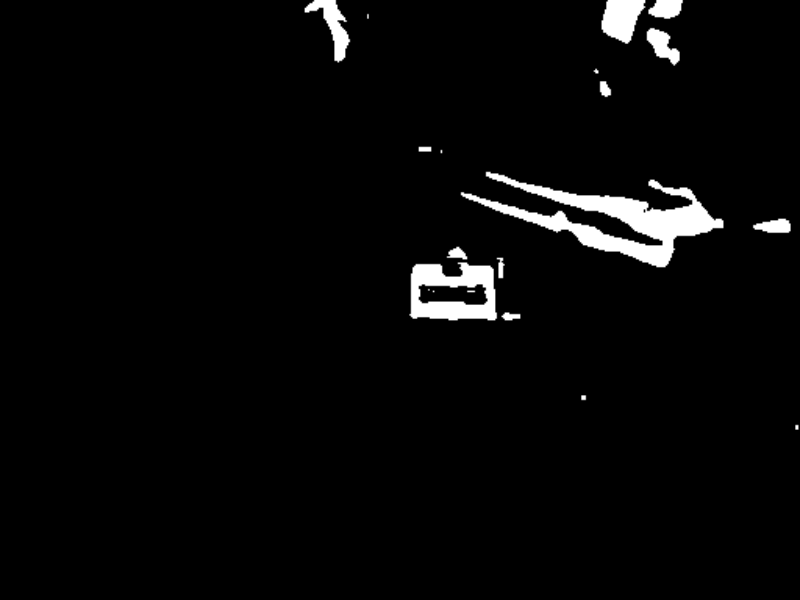

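The lid measures 1.30 rad both times, so it is steady. The only differences from the start are the lid at (455,290), the arm and its shadow. Handing in.

```bash
python3 -c "
from bench import env
print(env.job_done())"
```

```text
the job is handed in; nothing more can be done
None
```

The extractor is switched off, the filter hatch is standing fully open, and I have handed the job in. No verdict is reported on hand-in.

- **Rocker:** I pressed the raised half with the shut fingers until it snapped, with at most about 17 N read. Depth readings afterwards showed the front half level and the rear half up, which is off.
- **Filter hatch:** I pressed the thumb pad to its stop at about 9 N, then drew away upward and to the front. It sprang open by itself and measured 1.30 rad twice, about a second apart, so it is steady.
- **Accessory hatch:** its pad height changed by only 0.3 mm. One point on the lid read 3.6 mm lower than at the start, which disagrees; I took it as depth noise and did not look into it further.
- **Everything else:** comparing pictures from before and after showed only the lid, the arm and its shadow changed. The arm ended well clear with a wrist force near zero, at 9.2 s.

One move call was refused for missing keys and resent in full; nothing moved from it.

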